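# Park the pattern roller in its bay

### The arm

A 7-joint arm with a two-finger parallel gripper is mounted at the origin on the work surface. World frame = base frame: x ahead of the robot, y to its left, z up, the work surface at z = 0. Lengths are in m, angles in rad, forces in N, time in s.
With the tool pointing down it reaches from about 0.4 to 0.875 m from the base axis. Payload 4.4 kg.
Tool frame: the origin (TCP) lies midway between the tips of the shut fingers; the grasp point (between the pads) lies 19 mm behind it; z points along the fingers, y is the direction in which the jaws open and shut (so a half turn about z gives the same grasp; the last joint's range is limited). The gripper opens to 85 mm and grips with 20 to 120 N. Pads are 22 mm wide; open, the fingers measure 114 mm over their backs; the gripper's body (76 mm by 85 mm) begins 54 mm behind the grasp point. The pads swing forward as they close: fully open they stand 13 mm farther back than shut.
Start: joints at [-1.184, 0.628, 0.038, 1.517, -0.027, 0.996, -0.02], TCP at [0.284, 0.585, 0.231] pointing down, gripper open.
Joint ranges: [-3.06, 3.06], [-0.37, 2.12], [-1.25, 1.32], [0.18, 2.47], [-1.1, 4.24], [0.23, 1.98], [-2.94, 2.94]. Speed limits (rad/s): [2.57, 2.57, 3.14, 3.14, 3.14, 3.14, 3.14].

### API

Orientations are given as a unit quaternion [x, y, z, w].
In Python, from bench import bot, cams gives the robot as it stands. The module is installed in compiled form; this text tells all that it offers.
- The arm moves only by the shell command python3 -m pendant 'ROWS' [OPENING] [FORCE]. ROWS is JSON, a list of rows, each a list of 4 numbers: the shift along the tool's x, y, z in m, then the turn about the tool's z in degrees. In form: [[x, y, z, twist], ...]. A call has 1 to 8 rows; each row shifts and turns the pose as measured when the row begins, along the tool's axes as they then stand; what a row does not reach is not made up. A row lasts 1/8 s, in which the tool goes at most 62.5 mm and 10.7 degrees, less where a joint would pass 70% of its speed; a pose out of reach is approached as far as the arm can. A call is refused whole if a number of a shift passes 0.0625 or a number of a turn 10.7, either way. A call with a gripper value outside its range is refused whole. OPENING is the opening, from 0 (shut) to 1 (fully open), set as the call begins (- or left out, the last holds). The fingers move at their own pace and stop on an object; FORCE is the grip in N (left out, the last holds). Time passes only in rows, so rows that do not move let the fingers close. It gives the time, the measured TCP pose, the force and the opening at its end, in the units of the state.
- bot.observe(): the state, without advancing time (a new reading comes with each control period).
- cams.read_camera(name): name is "scene" or "top" or "wrist"; returns a dict with "img" (420x560x3 uint8, red, green, blue), "mtx" (3x3 intrinsics, pixels), "R" (3x3) and "t" (3): a world point X has camera coordinates R X + t. Camera axes: x right, y down, z forward; pixel columns grow to the right and rows downward; lengths in m; the calibration is good to about 2 mm. A picture is of the moment at which its call begins. There is no depth.
- bot.finish_job(): hands the job in, once; it reports no verdict.
The state is a dict: "t": time; "qpos": joint angles; "dq": joint speeds; "tau": joint torques, N m; "eef_pos": TCP position; "orientation": TCP orientation; "ft_force": force on the tool from outside, world axes, zero at the start; "torque": the same for the moment, N m; "grip_width": opening from 0.0 (shut) to 1.0 (fully open).
Only numpy, scipy, OpenCV 4.12 (cv2) and the standard library are available. Lean on these libraries where they do the work, as an engineer would, in place of code of your own. Each camera call takes 0.05 s, during which the arm holds its last target. There are 200 camera calls.

### The job

Take the wooden paddle out of its stand and use it to roll the porcelain pattern roller gently along the wooden track, over the low brass ridge and into the bay at the end. Still with the paddle, press the roller lightly against the sprung rubber pad, with about 6 N for a full second, then ease off slowly so that it stays in the bay, and put the paddle back upright in its stand. Porcelain chips: never push with more than 12 N, do not touch the roller with the gripper, do not flick or lift it, and leave the cup, jar and bowl alone.

Things in the scene. Friction and masses are not known exactly. Their poses are not given: they have to be found in the camera images.
- track: Fixed wooden track on the table, 340 x 112 mm. Origin: centre of its underside, on the table. The roller travels towards its +x; y across, z up. Floor top at z = 8 mm; channel 96 mm wide between side walls (8 mm thick, tops at z = 20 mm), open at the -x end; the blue block closes the +x end.
- ridge (a point): Middle of a rounded brass ridge (radius 10 mm) across the track floor at track x = +75 mm, at its crest, 4 mm above the floor; axes as the track's. Pushing the roller over it takes about 2 to 6 N. The bay lies beyond it: resting against the ridge's far side the roller's axis is at track x = +90 mm.
- bay: Blue block, 18 x 96 x 44 mm, fixed on the track; axes as the track's. Origin: foot of its near face (track x = +150 mm, z = 8 mm). On a screw it carries a black rubber pad, 70 mm wide, 32 high, facing the roller. Screw setting unmeasured: the free pad face is at track x = +112 to +132 mm, to be felt for. Sprung 4 N per mm, 10 mm travel; draw back slowly (10 mm/s) or it may throw the roller out.
- roller: Glazed white porcelain cylinder with blue bands, loose, diameter 40 mm, length 90 mm, 0.2 to 0.35 kg, slippery (friction about 0.2). Lies across the track on its floor, 110 to 175 mm before the ridge. Origin: its centre (28 mm above the table on the track floor); its y axis is the cylinder's axis, along the track's y; its x and z axes turn as it rolls.
- paddle: Beech paddle, 70 g, standing upright in its stand. Blade at the bottom: 14 mm thick (x), 60 mm wide (y), 45 mm high. Handle above it: 16 mm thick (x), 24 mm wide (y), from 45 to 100 mm above the blade's bottom, with a red band near the top. Origin: centre of the blade's bottom face; z up along the handle. Grip the handle across its 16 mm thickness and push with the blade's flat face.
- stand: Fixed terracotta stand, an open-topped box 34 x 80 x 32 mm, walls 7 mm thick. Its pocket is 20 mm (x) by 66 mm (y) and 25 mm deep, its inner floor 7 mm above the table, so the blade has 3 mm of play on each side. Origin: centre of its underside on the table; axes at the start as the paddle's.
- cup: Bisque clay cup, pink-beige, diameter 68 mm, height 75 mm, loose; not to be touched. Origin: centre of its foot.
- glaze_jar: Grey-green glaze jar with white cap, diameter 60 mm, height 75 mm, loose; not to be touched. Origin: centre of its foot.
- bowl: Brown clay bowl, diameter 84 mm, height 45 mm, loose; not to be touched. Origin: centre of its foot.
Mind the look-alikes: they are no part of the job. Several things have the shape of the paddle; the one meant has the colours described above. Several things look just like the stand: the one meant starts farthest to the robot's left.

How it is judged:
By the outcome, as a careful person would: the job done as asked, in the order asked, and still so for the second after the job is handed in, with the robot touching nothing.
It also fails if it takes over 69 s, if anything falls off the work surface, if the arm or the gripper's body presses on something with over 40 N, if the wrist force passes 120 N, or if a joint passes its speed limit or range.

## Working session

There is one attempt and no reset: what is moved stays moved. The work goes in short steps, Python scripts to look and compute and a shell command to move; the robot and the scene stay as the last step left them, time stands still between calls to the robot, and variables do not carry over. Pictures are saved under pics/ and viewed, about 8 in all and at most 12, crops included, and the job is handed in when it is done.

```bash
mkdir -p pics; cat > h.py <<'E'
import numpy as np, cv2
from bench import bot, cams
def snap(n,f):
    c=cams.read_camera(n); cv2.imwrite(f'pics/{f}.png',c['img'][:,:,::-1]); np.savez(f'pics/{f}.npz',**c); return c
def ray(c,u,v,z):
    d=c['R'].T@np.linalg.inv(c['mtx'])@np.array([u,v,1.]); o=-c['R'].T@c['t']
    return o+d*(z-o[2])/d[2]
def proj(c,X):
    p=c['mtx']@(c['R']@np.array(X)+c['t']); return p[:2]/p[2]
E
python3 - <<'E'
from h import *
for n in ('top','scene'):
    c=snap(n,n+'0'); print(n,(-c['R'].T@c['t']).round(3),c['mtx'].round(1).tolist())
s=bot.observe(); print({k:np.round(v,3).tolist() for k,v in s.items()})
a=cv2.imread('pics/top0.png');b=cv2.imread('pics/scene0.png')
E
```

```text
top [ 0.398 -0.096  1.118] [[486.0, 0.0, 285.4], [0.0, 486.0, 212.5], [0.0, 0.0, 1.0]]
scene [ 1.074 -0.454  0.684] [[397.6, 0.0, 274.9], [0.0, 397.6, 202.8], [0.0, 0.0, 1.0]]
{'t': 0.1, 'qpos': [-1.184, 0.629, 0.038, 1.518, -0.027, 0.996, -0.02], 'dq': [-0.001, -0.001, -0.001, -0.003, 0.001, 0.0, 0.0], 'tau': [0.003, -56.452, 1.23, -19.397, 0.011, 0.005, 0.0], 'eef_pos': [0.284, 0.584, 0.231], 'orientation': [0.224, 0.974, -0.001, -0.0], 'ft_force': [0.747, -0.32, 0.702], 'torque': [-0.03, -0.019, -0.016], 'grip_width': 1.002}
```

View pics/top0.png

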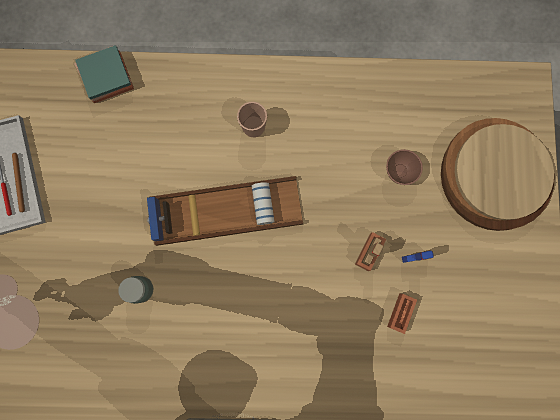

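View pics/scene0.png

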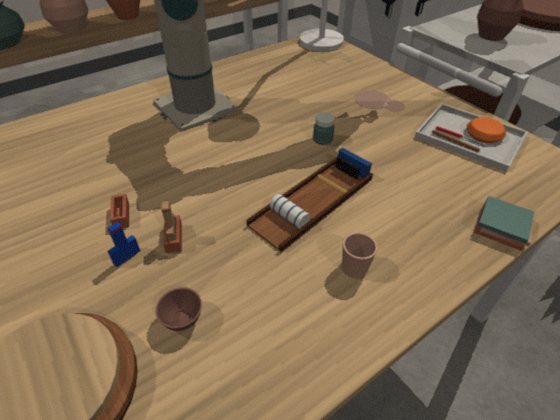

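```bash
python3 - <<'E'
from h import *
t=np.load('pics/top0.npz');s=np.load('pics/scene0.npz')
print('base',proj(t,[0,0,0]),proj(s,[0,0,0]),'tcp',proj(t,[.284,.585,.231]),proj(s,[.284,.585,.231]))
for n,u,v,z in [('standA',370,251,.032),('standB',403,312,.032),('blue',420,256,.01),('roller',263,203,.03),('bayblock',153,218,.05),('ridge',193,214,.012),('cup',252,117,.07),('jar',135,289,.075),('bowl',404,166,.045)]:
    print(n,ray(t,u,v,z).round(3))
a=cv2.imread('pics/top0.png');b=cv2.imread('pics/scene0.png')
o=np.hstack([cv2.resize(a[215:345,330:460],(400,400),interpolation=cv2.INTER_CUBIC),cv2.resize(b[180:280,90:190],(400,400),interpolation=cv2.INTER_CUBIC)])
cv2.imwrite('pics/z1.png',o)
E
```

```text
base [230.61686415 468.649734  ] [195.28169521 105.54661383] tcp [-108.71802426  339.89205733] [401.56043863  20.2200052 ]
standA [ 0.474 -0.297  0.032]
standB [ 0.341 -0.369  0.032]
blue [ 0.467 -0.415  0.01 ]
roller [ 0.577 -0.054  0.03 ]
bayblock [0.534 0.187 0.05 ]
ridge [0.551 0.106 0.012]
cup [ 0.765 -0.025  0.07 ]
jar [0.379 0.209 0.075]
bowl [ 0.667 -0.372  0.045]
```

View pics/z1.png

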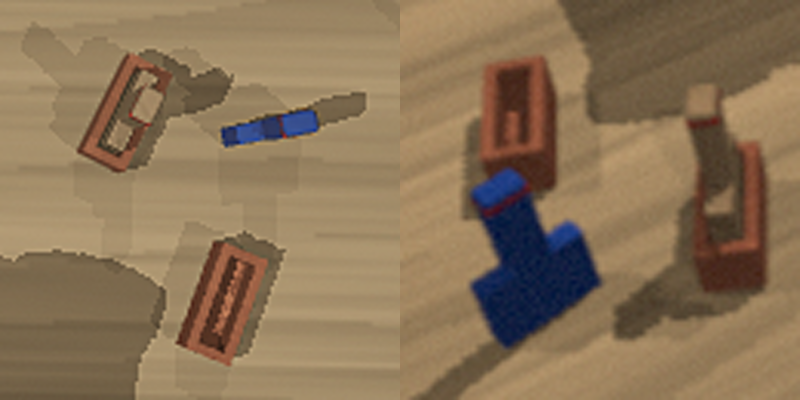

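The top-view crop shows the beech paddle standing in stand A (full image about 370,250). That is the leftmost stand, since its y is −0.30 against −0.37 for stand B. The blue paddle at (420,256) is a decoy. The jaws' axis already lies at about 64°, which matches the paddle's thin axis, so I'm moving over it now.

```bash
python3 -m pendant '[[-0.051,-0.029,0,0],[-0.051,-0.029,0,0],[-0.051,-0.029,0,0],[-0.051,-0.029,0,0],[-0.051,-0.029,0,0],[-0.051,-0.029,0,0],[-0.051,-0.029,0,0],[-0.051,-0.029,0,0]]' 0.6
python3 -m pendant '[[-0.0185,-0.058,0,0],[-0.0185,-0.058,0,0],[-0.0185,-0.058,0,0],[-0.0185,-0.058,0,0],[-0.0185,-0.058,0,0],[-0.0185,-0.058,0,0],[-0.0185,-0.058,0,0],[0,0,0,0]]'
python3 - <<'E'
from h import *
c=snap('wrist','w1'); print((-c['R'].T@c['t']).round(3),c['R'].round(2).tolist(),c['mtx'].round(1).tolist())
print(bot.observe()['eef_pos'])
# track from top image
t=np.load('pics/top0.npz'); hsv=cv2.cvtColor(t['img'],cv2.COLOR_RGB2HSV)
m=cv2.inRange(hsv,(100,120,40),(130,255,255)); n,l,st,ce=cv2.connectedComponentsWithStats(m)
print(st[st[:,4]>20],ce[st[:,4]>20])
for p in [(302,178),(308,222),(150,196),(155,243)]: print(p, t['img'][p[1]-1:p[1]+2,p[0]-1:p[0]+2].reshape(-1,3).mean(0), hsv[p[1],p[0]])
E
```

```text
t: 1.1
eef_pos: [0.5535, 0.1919, 0.2263]
orientation: [0.218, 0.976, -0.001, -0.003]
ft_force: [0.3, 0.9, -0.5]
grip_width: 0.6
t: 2.1
eef_pos: [0.4949, -0.2488, 0.2248]
orientation: [0.223, 0.975, -0.003, -0.003]
ft_force: [-0.3, 0.4, 0.5]
grip_width: 0.6
[ 0.423 -0.213  0.367] [[0.44, 0.9, -0.01], [0.86, -0.41, 0.31], [0.28, -0.14, -0.95]] [[346.4, 0.0, 281.4], [0.0, 346.4, 216.7], [0.0, 0.0, 1.0]]
[ 0.49589485 -0.24516584  0.22464331]
[[     0      0    560    420 234695]
 [   147    197     12     44    308]
 [   422    251     11      8     76]
 [   402    253     20     10    113]] [[279.55616864 209.45159888]
 [152.51298701 217.85714286]
 [427.         254.5       ]
 [411.45132743 257.49557522]]
(302, 178) [155.55555556 134.          99.88888889] [ 19  90 170]
(308, 222) [150.11111111 129.33333333  96.66666667] [ 19  98 117]
(150, 196) [112.33333333 101.88888889  91.22222222] [ 16 145 114]
(155, 243) [86.22222222 57.88888889 39.66666667] [ 10 143  75]
```

View pics/w1.png

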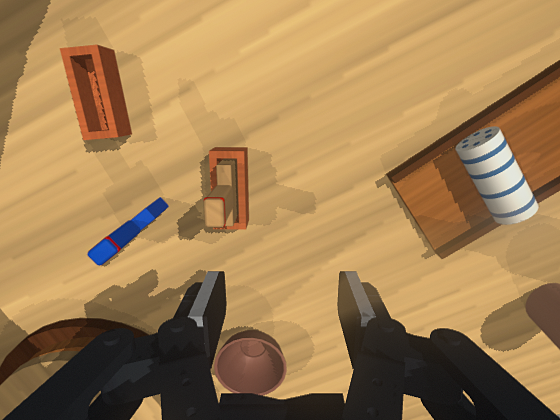

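```bash
python3 - <<'E'
from h import *
a=cv2.imread('pics/w1.png')
cv2.imwrite('pics/z2.png',np.hstack([cv2.resize(a[140:240,190:260],(420,600),interpolation=cv2.INTER_CUBIC),cv2.resize(cv2.imread('pics/top0.png')[170:250,140:190],(375,600),interpolation=cv2.INTER_CUBIC)]))
E
```

```text
(no output)
```

View pics/z2.png

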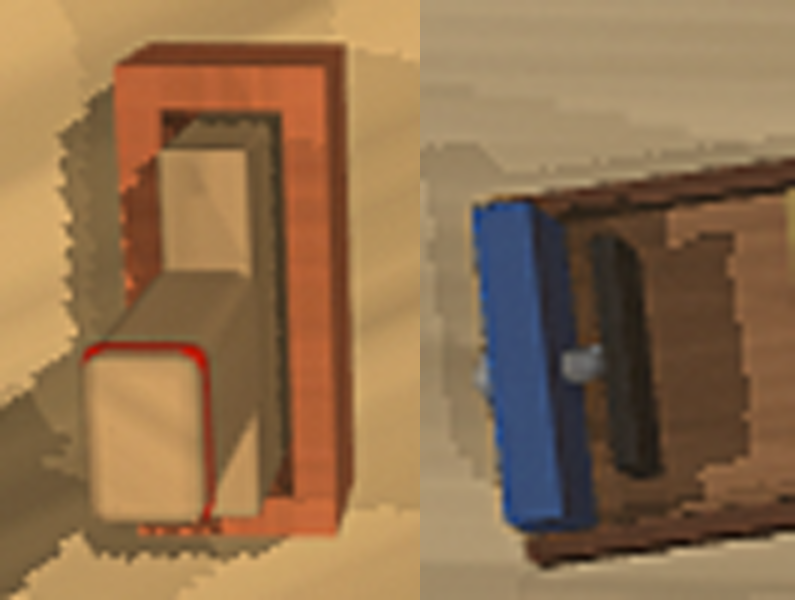

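```bash
cat > m.py <<'E'
from h import *
w=np.load('pics/w1.npz');t=np.load('pics/top0.npz')
f=lambda c,P,z,s,o: np.array([ray(c,o[0]+x/s-.5+.5/s,o[1]+y/s-.5+.5/s,z) for x,y in P])
def rep(n,Q):
    print(n,Q.mean(0)[:2].round(4),[round(np.linalg.norm(Q[i]-Q[i-1])*1e3,1) for i in range(len(Q))],[round(np.degrees(np.arctan2(*(Q[i]-Q[i-1])[1::-1])),1) for i in range(len(Q))])
rep('rim',f(w,[(116,64),(325,67),(338,535),(127,530)],.032,6,(190,140)))
rep('handle top',f(w,[(84,350),(205,346),(211,522),(92,522)],.107,6,(190,140)))
print('bladetop',f(w,[(160,150),(248,150)],.052,6,(190,140)).round(4).tolist())
rep('block',f(t,[(55,205),(112,203),(143,527),(88,522)],.052,7.5,(140,170)))
print('tcp now',bot.observe()['eef_pos'])
# walls in top image
hsv=cv2.cvtColor(t['img'],cv2.COLOR_RGB2HSV); H=hsv.astype(int)
m=cv2.inRange(hsv,(0,120,20),(14,255,95))
U=[];L=[]
for u in list(range(170,245))+list(range(280,296)):
    r=np.where(m[170:250,u])[0]+170
    if len(r)>3: U.append((u,r.min()-.5)); L.append((u,r.max()+.5))
for E,n in ((U,'up'),(L,'low')):
    vx,vy,x0,y0=cv2.fitLine(np.float32(E),cv2.DIST_HUBER,0,.01,.01).ravel()
    A,B=[ray(t,u,y0+(u-x0)*vy/vx,.020) for u in (300,160)]
    res=np.array([e[1]-(y0+(e[0]-x0)*vy/vx) for e in E]); d=(B-A)[:2]; d/=np.linalg.norm(d); nn=np.array([-d[1],d[0]])
    print(n,A.round(4),B.round(4),'ang',np.degrees(np.arctan2(d[1],d[0])).round(2),'off',(A[:2]@nn).round(4),'res',res.std().round(2))
E
python3 m.py
```

```text
rim [ 0.472  -0.2991] [np.float64(79.3), np.float64(33.4), np.float64(79.6), np.float64(36.2)] [np.float64(151.8), np.float64(63.4), np.float64(-26.2), np.float64(-117.2)]
handle top [ 0.4718 -0.2974] [np.float64(23.7), np.float64(15.7), np.float64(24.2), np.float64(15.9)] [np.float64(152.7), np.float64(66.2), np.float64(-26.9), np.float64(-115.7)]
bladetop [[0.4431, -0.2913, 0.052], [0.4489, -0.2793, 0.052]]
block [0.5341 0.1869] [np.float64(95.0), np.float64(16.8), np.float64(97.0), np.float64(16.2)] [np.float64(9.4), np.float64(-86.6), np.float64(-171.2), np.float64(86.1)]
tcp now [ 0.49589485 -0.24516584  0.22464331]
up [ 0.6461 -0.1373  0.02  ] [0.5916 0.1823 0.02  ] ang 99.67 off -0.6138 res 0.3
low [ 0.5327 -0.1393  0.02  ] [0.4786 0.1756 0.02  ] ang 99.75 off -0.5014 res 0.35
```

Measurements agree with the given sizes: rim 34×80, handle top 16×24, track 112 wide. The paddle is at (0.472, −0.2975) with its thin axis at about 64°. The track origin is at about (0.561, 0.030), heading 99.7°. Next I align and descend.

```bash
python3 -m pendant '[[-0.001,-0.029,0,0],[0,-0.028,0.02,0],[0,0,0.03,0],[0,0,0,0]]' 0.6
python3 - <<'E'
from h import *
s=bot.observe();q=s['orientation'];from scipy.spatial.transform import Rotation as R
M=R.from_quat(q).as_matrix();print(s['t'],s['eef_pos'].round(4) if hasattr(s['eef_pos'],'round') else s['eef_pos'],M.round(3).tolist(),'to go',(M.T@(np.array([.4718,-.2975,.066])-s['eef_pos'])).round(4))
E
```

```text
t: 2.65
eef_pos: [0.474, -0.2913, 0.1733]
orientation: [0.217, 0.976, 0.001, -0.003]
ft_force: [-0.2, -0.5, 0.0]
grip_width: 0.598
2.65 [ 0.474  -0.2913  0.1733] [[-0.906, 0.423, -0.006], [0.423, 0.906, 0.002], [0.006, -0.0, -1.0]] to go [-0.0013 -0.0065  0.1073]
```

```bash
python3 -m pendant '[[-0.001,-0.006,0.02,0],[0,0,0.025,0],[0,0,0.025,0],[0,0,0.02,0],[0,0,0.015,0],[0,0,0,0]]' 0.6
python3 - <<'E'
from h import *
s=bot.observe();from scipy.spatial.transform import Rotation as R
M=R.from_quat(s['orientation']).as_matrix();print(M.round(3).tolist(),'to go',(M.T@(np.array([.4718,-.2975,.066])-s['eef_pos'])).round(4))
E
```

```text
t: 3.4
eef_pos: [0.4807, -0.291, 0.0716]
orientation: [0.21, 0.978, 0.001, 0.002]
ft_force: [0.8, -0.2, 0.1]
grip_width: 0.599
[[-0.911, 0.412, 0.004], [0.412, 0.911, 0.002], [-0.003, 0.003, -1.0]] to go [ 0.0054 -0.0096  0.0055]
```

```bash
python3 -m pendant '[[0.005,-0.0095,0.0055,1.6],[0,0,0,0]]' 0.6
python3 - <<'E'
from h import *
s=bot.observe();from scipy.spatial.transform import Rotation as R
M=R.from_quat(s['orientation']).as_matrix();print(M.round(3).tolist(),'to go',(M.T@(np.array([.4718,-.2975,.066])-s['eef_pos'])).round(4))
E
```

```text
t: 3.65
eef_pos: [0.4726, -0.2984, 0.0672]
orientation: [0.225, 0.974, 0.001, 0.003]
ft_force: [0.7, 0.4, 1.0]
grip_width: 0.602
[[-0.899, 0.438, 0.006], [0.438, 0.899, 0.0], [-0.005, 0.003, -1.0]] to go [0.0011 0.0005 0.0012]
```

Aligned to within 1 mm, so I close the gripper.

```bash
python3 -m pendant '[[0.001,0,0,0],[0,0,0,0],[0,0,0,0],[0,0,0,0],[0,0,0,0]]' 0 60
python3 - <<'E'
from h import *
s=bot.observe();print(s['eef_pos'],s['orientation'],s['ft_force'],s['torque'])
E
```

```text
t: 4.28
eef_pos: [0.4722, -0.2983, 0.0682]
orientation: [0.225, 0.974, 0.001, 0.004]
ft_force: [0.5, -0.3, -0.1]
grip_width: 0.177
[ 0.47219554 -0.29832578  0.06818059] [2.25079631e-01 9.74332528e-01 7.15037736e-04 3.84357497e-03] [ 0.48132588 -0.28402973 -0.05098421] [-0.02493027  0.03627429  0.06037418]
```

```bash
python3 -m pendant '[[0,0,-0.005,0],[0,0,-0.008,0],[0,0,-0.01,0],[0,0,-0.012,0],[0,0,-0.016,0],[0,0,-0.02,0],[0,0,0,0]]'
python3 -m pendant '[[0,0.02,0,-9],[0,0.02,0,-9],[0,0.02,0,-9],[0,0.02,0,-9],[0,0,0,0]]'
python3 - <<'E'
from h import *
s=bot.observe();from scipy.spatial.transform import Rotation as R
M=R.from_quat(s['orientation']).as_matrix();print(M.round(3).tolist(),'ang',np.degrees(np.arctan2(M[1,1],M[0,1])),'to go',(M.T@(np.array([.5862,-.1177,.135])-s['eef_pos'])).round(4))
snap('wrist','w2')
E
```

```text
t: 5.15
eef_pos: [0.4723, -0.2987, 0.1454]
orientation: [0.225, 0.974, 0.0, 0.005]
ft_force: [0.1, 0.7, -0.3]
grip_width: 0.179
t: 5.78
eef_pos: [0.4881, -0.2198, 0.1445]
orientation: [-0.096, 0.995, -0.001, 0.004]
ft_force: [-0.7, -0.4, -0.2]
grip_width: 0.179
[[-0.982, -0.191, 0.009], [-0.191, 0.982, -0.002], [-0.008, -0.003, -1.0]] ang 100.99224250520781 to go [-0.1157  0.0815  0.0102]
```

View pics/w2.png

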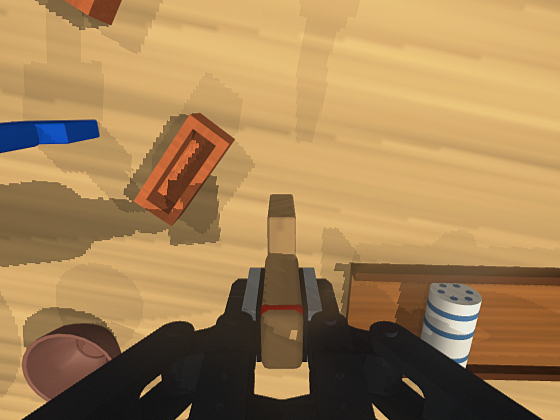

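Paddle held straight in the jaws (blade at about 282,230) and the stand is empty at (185,165). Moving to just behind the roller, still raised.

```bash
python3 -m pendant '[[-0.029,0.018,0,0.7],[-0.029,0.018,0,0.6],[-0.029,0.018,0,0],[-0.029,0.018,0,0],[0,0,0,0]]'
cat > s.py <<'E'
from h import *
import sys
from scipy.spatial.transform import Rotation as R
O=np.array([.5609,.0302,0]);a=np.radians(99.7);D=np.array([[np.cos(a),-np.sin(a),0],[np.sin(a),np.cos(a),0],[0,0,1]])
s=bot.observe();M=R.from_quat(s['orientation']).as_matrix();p=np.array(s['eef_pos'])
blade=p-M[:,2]*(-.0612)  # 61.2 mm below TCP along tool z
print('t',round(s['t'],2),'ang',np.degrees(np.arctan2(M[1,1],M[0,1])).round(2),'tilt',M[:2,2].round(3),'bladebottom track xyz mm',((D.T@(blade-O))*1e3).round(1),'F track',(D.T@np.array(s['ft_force'])).round(2))
if len(sys.argv)>1:
    T=O+D@(np.array(eval(sys.argv[1]))/1e3); print('to go tool',(M.T@(T-blade)).round(4))
E
python3 s.py '[-150,0,30]'
```

```text
t: 6.45
eef_pos: [0.593, -0.1375, 0.1439]
orientation: [-0.07, 0.998, -0.004, 0.004]
ft_force: [-0.1, 0.3, -0.8]
grip_width: 0.178
t 6.45 ang 98.06 tilt [ 0.008 -0.008] bladebottom track xyz mm [-171.3   -3.8   82.7] F track [ 0.3   0.01 -0.84]
to go tool [0.0048 0.0216 0.0525]
```

```bash
python3 -m pendant '[[0.002,0.011,0,-0.8],[0.0025,0.011,0,-0.8],[0,0,0.02,0],[0,0,0.02,0],[0,0,0.012,0],[0,0,0,0]]'
python3 s.py '[-148,0,16]'
```

```text
t: 7.2
eef_pos: [0.5808, -0.1192, 0.0907]
orientation: [-0.081, 0.997, -0.005, 0.002]
ft_force: [0.3, 0.4, -0.6]
grip_width: 0.178
t 7.2 ang 99.28 tilt [ 0.005 -0.011] bladebottom track xyz mm [-151.3    5.4   29.5] F track [ 0.31 -0.4  -0.57]
to go tool [-0.0053  0.0035  0.0135]
```

```bash
python3 -m pendant '[[-0.005,0.003,0.007,-0.3],[0,0,0.006,0],[0,0,0,0]]'
python3 - <<'E'
from h import *
c=snap('scene','s2');w=snap('wrist','w3')
a=cv2.resize(c['img'][150:270,200:400],(800,480))[:,:,::-1]
cv2.imwrite('pics/z3.png',a)
E
python3 s.py '[-148,0,16]'
```

```text
t: 7.58
eef_pos: [0.5865, -0.1155, 0.0782]
orientation: [-0.084, 0.996, -0.006, 0.003]
ft_force: [-0.6, 0.3, -0.9]
grip_width: 0.18
t 7.67 ang 99.58 tilt [ 0.008 -0.011] bladebottom track xyz mm [-148.7   -1.4   17.4] F track [ 0.28  0.36 -0.34]
to go tool [0.0014 0.0007 0.0014]
```

View pics/z3.png

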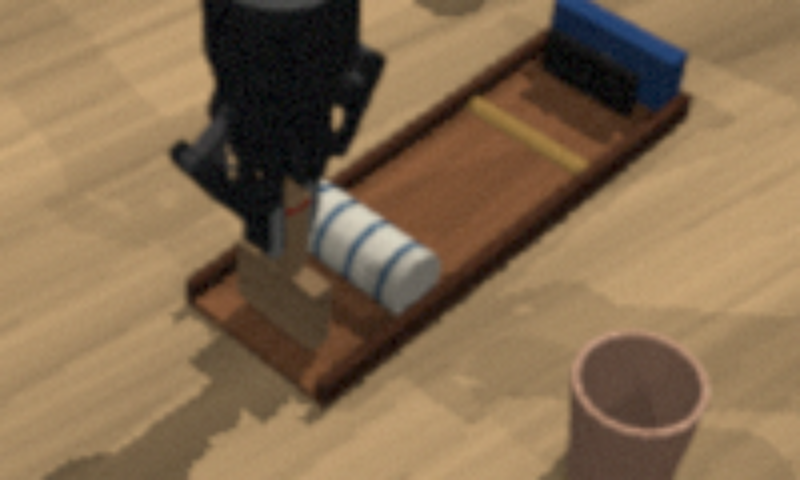

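The blade is in the channel behind the roller. Starting the approach.

```bash
python3 -m pendant '[[0.001,0.005,0,0],[0,0.005,0,0],[0,0.005,0,0],[0,0.005,0,0],[0,0.003,0,0],[0,0.003,0,0]]'; python3 s.py '[-113,0,16]'
python3 -m pendant '[[0,0.003,0,0],[0,0.003,0,0],[0,0.003,0,0],[0,0.003,0,0]]'; python3 s.py '[-113,0,16]'
```

```text
t: 8.43
eef_pos: [0.5815, -0.088, 0.0789]
orientation: [-0.084, 0.996, -0.006, 0.004]
ft_force: [0.1, 0.4, -1.1]
grip_width: 0.18
t 8.43 ang 99.6 tilt [ 0.009 -0.011] bladebottom track xyz mm [-120.7   -0.8   17.7] F track [ 0.34 -0.14 -1.13]
to go tool [0.0009 0.0077 0.0016]
t: 8.93
eef_pos: [0.5794, -0.0757, 0.0788]
orientation: [-0.084, 0.996, -0.006, 0.004]
ft_force: [-0.5, 0.0, -0.6]
grip_width: 0.179
t 8.93 ang 99.58 tilt [ 0.009 -0.011] bladebottom track xyz mm [-108.3   -0.9   17.6] F track [ 0.12  0.49 -0.57]
to go tool [ 0.0009 -0.0047  0.0016]
```

```bash
for i in 1 2 3 ; do :; done; python3 -m pendant '[[0,0.004,0,0],[0,0.004,0,0],[0,0.004,0,0],[0,0.004,0,0],[0,0.004,0,0],[0,0.004,0,0],[0,0.004,0,0],[0,0.004,0,0]]' && python3 s.py
python3 -m pendant '[[0,0.004,0,0],[0,0.004,0,0],[0,0.004,0,0],[0,0.004,0,0],[0,0.004,0,0],[0,0.004,0,0],[0,0.004,0,0],[0,0.004,0,0]]'; python3 s.py
python3 -c "
from h import *
c=snap('scene','s3');cv2.imwrite('pics/z4.png',cv2.resize(c['img'][130:250,220:420],(800,480))[:,:,::-1])"
```

```text
t: 9.93
eef_pos: [0.5737, -0.0418, 0.0783]
orientation: [-0.083, 0.996, -0.006, 0.004]
ft_force: [0.1, -0.3, -1.7]
grip_width: 0.18
t 9.93 ang 99.58 tilt [ 0.009 -0.011] bladebottom track xyz mm [-73.9  -0.9  17.2] F track [-0.36 -0.06 -1.75]
t: 10.92
eef_pos: [0.5681, -0.008, 0.078]
orientation: [-0.084, 0.996, -0.006, 0.004]
ft_force: [-0.3, -0.4, -0.5]
grip_width: 0.179
t 10.93 ang 99.58 tilt [ 0.009 -0.011] bladebottom track xyz mm [-39.7  -1.1  16.8] F track [-0.32  0.32 -0.52]
```

View pics/z4.png

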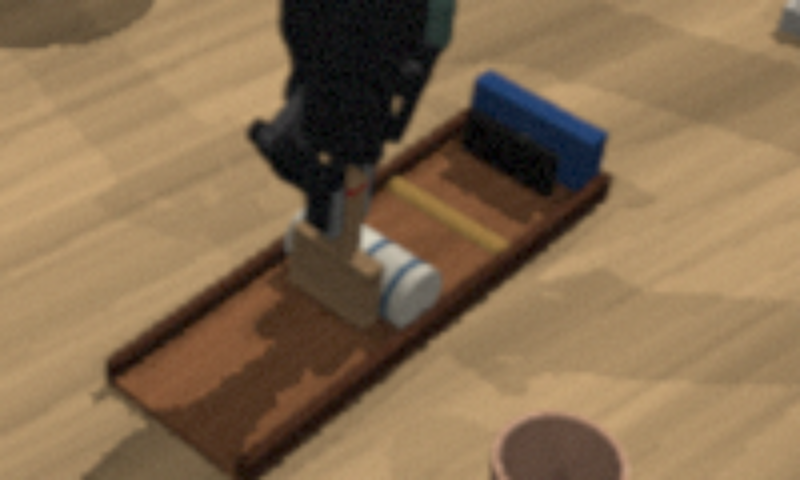

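The roller rolls ahead of the blade, square to the track. Continuing to just before the ridge.

```bash
python3 -m pendant '[[0,0.004,0,0],[0,0.004,0,0],[0,0.004,0,0],[0,0.004,0,0],[0,0.004,0,0],[0,0.004,0,0],[0,0.004,0,0],[0,0.004,0,0]]' >/dev/null; python3 s.py
python3 -m pendant '[[0,0.004,0,0],[0,0.004,-0.001,0],[0,0.004,0,0],[0,0.003,0,0],[0,0.003,0,0],[0,0.003,0,0],[0,0.002,0,0],[0,0.002,0,0]]' >/dev/null; python3 s.py
```

```text
t 11.97 ang 99.6 tilt [ 0.009 -0.011] bladebottom track xyz mm [-4.8 -1.1 16.3] F track [-0.32 -0.05 -1.  ]
t 12.97 ang 99.61 tilt [ 0.009 -0.011] bladebottom track xyz mm [22.1 -1.2 17.1] F track [ 0.95  0.81 -0.73]
```

```bash
python3 -m pendant '[[0,0.002,0,0],[0,0.0015,0,0],[0,0.0015,0,0],[0,0.0015,0,0]]' >/dev/null; python3 s.py '[48,0,17]'
```

```text
t 13.47 ang 99.6 tilt [ 0.009 -0.011] bladebottom track xyz mm [28.9 -1.2 17. ] F track [ 0.08 -0.27  0.11]
to go tool [ 0.0012  0.0191 -0.0002]
```

```bash
P="python3 -m pendant"; 
python3 -m pendant '[[0,0.0015,0,0],[0,0.0015,0,0],[0,0.0015,0,0]]' >/dev/null; python3 s.py
python3 -m pendant '[[0,0.0015,0,0],[0,0.0015,0,0]]' >/dev/null; python3 s.py
python3 -m pendant '[[0,0.0015,0,0],[0,0.0015,0,0]]' >/dev/null; python3 s.py
```

```text
t 13.85 ang 99.59 tilt [ 0.009 -0.011] bladebottom track xyz mm [33.2 -1.2 17. ] F track [-2.38  0.09  0.04]
t 14.1 ang 99.51 tilt [ 0.01  -0.014] bladebottom track xyz mm [33.5 -1.2 17.2] F track [-3.89 -0.59  0.41]
t 14.35 ang 99.47 tilt [ 0.01  -0.015] bladebottom track xyz mm [36.  -1.4 17.3] F track [-2.28  0.58  0.49]
```

```bash
cd .;
python3 -m pendant '[[0,0.0012,0,0],[0,0.0012,0,0],[0,0.0012,0,0]]' >/dev/null; python3 s.py
python3 -m pendant '[[0,0.0012,0,0],[0,0.0012,0,0],[0,0.0012,0,0]]' >/dev/null; python3 s.py
python3 -m pendant '[[0,0.0012,0,0],[0,0.0012,0,0],[0,0.0012,0,0]]' >/dev/null; python3 s.py '[60,0,17]'
```

```text
t 14.72 ang 99.53 tilt [ 0.01  -0.013] bladebottom track xyz mm [41.6 -1.3 17.1] F track [-1.23  1.   -0.18]
t 15.1 ang 99.58 tilt [ 0.009 -0.012] bladebottom track xyz mm [47.  -1.2 16.9] F track [ 0.28 -1.02  0.85]
t 15.47 ang 99.61 tilt [ 0.009 -0.011] bladebottom track xyz mm [51.7 -1.2 16.7] F track [ 0.77  0.43 -1.1 ]
to go tool [ 0.0012  0.0083 -0.0004]
```

```bash
cd .;
python3 -m pendant '[[0,0.0015,0,0],[0,0.0015,0,0],[0,0.0015,0,0],[0,0.0012,0,0],[0,0.001,0,0],[0,0.001,0,0]]' >/dev/null; python3 s.py
python3 -m pendant '[[0,0.001,0,0],[0,0.001,0,0]]' >/dev/null; python3 s.py
python3 -c "
from h import *
c=snap('scene','s5');d=cams.read_camera('top');cv2.imwrite('pics/z5.png',np.hstack([cv2.resize(c['img'][110:230,270:420],(500,400)),cv2.resize(d['img'][170:260,130:200],(300,400))])[:,:,::-1])"
```

```text
t 16.23 ang 99.61 tilt [ 0.009 -0.011] bladebottom track xyz mm [60.  -1.2 16.6] F track [-0.86  0.38 -1.01]
t 16.48 ang 99.6 tilt [ 0.009 -0.011] bladebottom track xyz mm [62.1 -1.3 16.6] F track [ 0.27  0.26 -0.35]
```

View pics/z5.png

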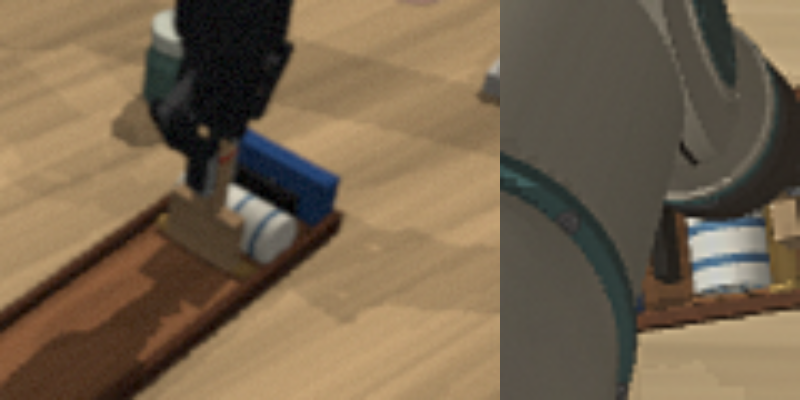

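The roller is past the ridge and square in the bay, with a gap to the pad. Now feeling for the pad.

```bash
cd .;
python3 -m pendant '[[0,0.001,0,0],[0,0.001,0,0],[0,0.001,0,0]]' >/dev/null; python3 s.py
python3 -m pendant '[[0,0.001,0,0],[0,0.001,0,0],[0,0.001,0,0]]' >/dev/null; python3 s.py
python3 -m pendant '[[0,0.001,0,0],[0,0.001,0,0]]' >/dev/null; python3 s.py
python3 -m pendant '[[0,0.001,0,0],[0,0.001,0,0]]' >/dev/null; python3 s.py
```

```text
t 16.95 ang 99.6 tilt [ 0.009 -0.011] bladebottom track xyz mm [65.3 -1.2 16.6] F track [ 0.05 -0.25 -1.45]
t 17.32 ang 99.61 tilt [ 0.009 -0.011] bladebottom track xyz mm [68.6 -1.2 16.5] F track [-0.02  0.28 -0.89]
t 17.57 ang 99.61 tilt [ 0.009 -0.011] bladebottom track xyz mm [70.7 -1.2 16.5] F track [ 0.09 -0.58 -1.1 ]
t 17.82 ang 99.61 tilt [ 0.009 -0.011] bladebottom track xyz mm [72.8 -1.2 16.5] F track [-0.43 -0.26 -0.56]
```

```bash
cd .;
python3 -m pendant '[[0,0.001,0,0],[0,0.001,0,0]]' >/dev/null; python3 s.py
python3 -m pendant '[[0,0.001,0,0],[0,0.001,0,0]]' >/dev/null; python3 s.py
```

```text
t 18.07 ang 99.61 tilt [ 0.009 -0.011] bladebottom track xyz mm [74.9 -1.2 16.5] F track [ 0.54  0.07 -0.69]
t 18.32 ang 99.6 tilt [ 0.009 -0.011] bladebottom track xyz mm [77.  -1.2 16.4] F track [ 0.09  0.27 -0.06]
```

```bash
cd .;
python3 -m pendant '[[0,0.001,0,0],[0,0.001,0,0]]' >/dev/null; python3 s.py
python3 -m pendant '[[0,0.001,0,0]]' >/dev/null; python3 s.py
```

```text
t 18.57 ang 99.61 tilt [ 0.009 -0.011] bladebottom track xyz mm [79.2 -1.2 16.4] F track [-0.04 -0.32 -1.03]
t 18.7 ang 99.61 tilt [ 0.009 -0.011] bladebottom track xyz mm [80.3 -1.2 16.4] F track [ 0.27  0.22 -0.08]
```

```bash
cd .;
python3 -m pendant '[[0,0.001,0,0]]' >/dev/null; python3 s.py
python3 -m pendant '[[0,0.001,0,0]]' >/dev/null; python3 s.py
python3 -m pendant '[[0,0.001,0,0]]' >/dev/null; python3 s.py
```

```text
t 18.82 ang 99.61 tilt [ 0.009 -0.011] bladebottom track xyz mm [81.1 -1.3 16.4] F track [-0.9   0.1  -0.01]
t 18.95 ang 99.59 tilt [ 0.009 -0.012] bladebottom track xyz mm [81.3 -1.2 16.4] F track [-2.3   0.34 -0.25]
t 19.07 ang 99.55 tilt [ 0.009 -0.013] bladebottom track xyz mm [81.4 -1.2 16.4] F track [-3.44  0.31  0.34]
```

```bash
cd .;
python3 -m pendant '[[0,0.001,0,0]]' >/dev/null; python3 s.py
python3 -m pendant '[[0,0.001,0,0]]' >/dev/null; python3 s.py
```

```text
t 19.2 ang 99.52 tilt [ 0.009 -0.014] bladebottom track xyz mm [81.6 -1.2 16.4] F track [-3.51  0.36 -0.07]
t 19.32 ang 99.49 tilt [ 0.01  -0.015] bladebottom track xyz mm [81.8 -1.2 16.4] F track [-4.15  0.28 -1.13]
```

```bash
cd .;
python3 -m pendant '[[0,0.0014,0,0],[0,0.0014,0,0]]' >/dev/null; python3 s.py
python3 -m pendant '[[0,0.0014,0,0]]' >/dev/null; python3 s.py
```

```text
t 19.57 ang 99.42 tilt [ 0.01  -0.017] bladebottom track xyz mm [82.3 -1.1 16.4] F track [-5.75 -0.11  0.36]
t 19.7 ang 99.38 tilt [ 0.01  -0.019] bladebottom track xyz mm [82.2 -1.1 16.5] F track [-6.49  0.34  0.5 ]
```

```bash
cd .;
python3 -m pendant '[[0,0.0011,0,0]]' >/dev/null; python3 s.py
python3 -m pendant '[[0,0.0011,0,0]]' >/dev/null; python3 s.py
```

```text
t 19.82 ang 99.35 tilt [ 0.01 -0.02] bladebottom track xyz mm [82.2 -1.1 16.5] F track [-6.16  0.55 -0.16]
t 19.95 ang 99.33 tilt [ 0.01  -0.021] bladebottom track xyz mm [82.2 -1.1 16.5] F track [-5.29 -0.59  0.31]
```

```bash
cd .;
python3 -m pendant '[[0,0.0013,0,0]]' >/dev/null; python3 s.py
python3 -m pendant '[[0,0.0012,0,0]]' >/dev/null; python3 s.py
python3 -m pendant '[[0,0.0012,0,0]]' >/dev/null; python3 s.py
```

```text
t 20.07 ang 99.3 tilt [ 0.01  -0.023] bladebottom track xyz mm [82.2 -1.1 16.5] F track [-6.44  0.38 -0.02]
t 20.2 ang 99.27 tilt [ 0.01  -0.024] bladebottom track xyz mm [82.2 -1.1 16.5] F track [-5.02 -0.45  0.85]
t 20.32 ang 99.24 tilt [ 0.011 -0.026] bladebottom track xyz mm [82.2 -1.1 16.5] F track [-5.87  0.24 -0.14]
```

```bash
cd .;
python3 -m pendant '[[0,0.0012,0,0]]' >/dev/null; python3 s.py
python3 -m pendant '[[0,0.0012,0,0]]' >/dev/null; python3 s.py
python3 -m pendant '[[0,0.0012,0,0]]' >/dev/null; python3 s.py
```

```text
t 20.45 ang 99.22 tilt [ 0.011 -0.027] bladebottom track xyz mm [82.1 -1.1 16.5] F track [-5.18  0.07  0.2 ]
t 20.57 ang 99.19 tilt [ 0.011 -0.029] bladebottom track xyz mm [82.1 -1.1 16.5] F track [-5.5  -0.77  0.33]
t 20.7 ang 99.17 tilt [ 0.011 -0.03 ] bladebottom track xyz mm [82.1 -1.  16.5] F track [-4.47 -1.07  0.7 ]
```

```bash
cd .;
python3 -m pendant '[[0,0.0018,0,0]]' >/dev/null; python3 s.py
python3 -m pendant '[[0,0.0016,0,0]]' >/dev/null; python3 s.py
python3 -m pendant '[[0,0.0015,0,0]]' >/dev/null; python3 s.py
python3 -m pendant '[[0,0.0015,0,0]]' >/dev/null; python3 s.py
```

```text
t 20.82 ang 99.14 tilt [ 0.011 -0.032] bladebottom track xyz mm [82.3 -1.  16.5] F track [-6.42  0.19  0.6 ]
t 20.95 ang 99.11 tilt [ 0.011 -0.034] bladebottom track xyz mm [82.2 -1.  16.5] F track [-6.5  -0.4   0.81]
t 21.07 ang 99.07 tilt [ 0.011 -0.035] bladebottom track xyz mm [82.2 -1.  16.5] F track [-5.99  0.09  0.75]
t 21.2 ang 99.04 tilt [ 0.012 -0.037] bladebottom track xyz mm [82.2 -1.  16.5] F track [-6.47  0.25  0.42]
```

```bash
cd .;
python3 -m pendant '[[0,0.0014,0,0]]' >/dev/null; python3 s.py
python3 -m pendant '[[0,0.0014,0,0]]' >/dev/null; python3 s.py
python3 -m pendant '[[0,0.0014,0,0]]' >/dev/null; python3 s.py
python3 -m pendant '[[0,0.0014,0,0]]' >/dev/null; python3 s.py
python3 -m pendant '[[0,0.0015,0,0]]' >/dev/null; python3 s.py
```

```text
t 21.32 ang 99.02 tilt [ 0.012 -0.039] bladebottom track xyz mm [82.1 -1.  16.6] F track [-4.98 -0.14  0.86]
t 21.45 ang 98.99 tilt [ 0.012 -0.04 ] bladebottom track xyz mm [82.1 -1.  16.6] F track [-5.64 -0.11  1.1 ]
t 21.57 ang 98.96 tilt [ 0.012 -0.042] bladebottom track xyz mm [82.1 -0.9 16.6] F track [-5.73 -0.87  0.65]
t 21.7 ang 98.94 tilt [ 0.012 -0.044] bladebottom track xyz mm [82.  -1.  16.6] F track [-6.44 -0.37  1.11]
t 21.82 ang 98.91 tilt [ 0.012 -0.046] bladebottom track xyz mm [82.  -0.9 16.6] F track [-5.77  1.05  0.89]
```

```bash
cd .;
python3 -m pendant '[[0,0.001,0,0],[0,0.0006,0,0]]' >/dev/null; python3 s.py
python3 -m pendant '[[0,0.0003,0,0],[0,0,0,0]]' >/dev/null; python3 s.py
python3 -m pendant '[[0,-0.0002,0,0],[0,-0.0004,0,0]]' >/dev/null; python3 s.py
python3 -m pendant '[[0,-0.0005,0,0],[0,-0.0005,0,0]]' >/dev/null; python3 s.py
```

```text
t 22.07 ang 98.88 tilt [ 0.012 -0.048] bladebottom track xyz mm [81.9 -1.  16.6] F track [-4.5  -0.5  -0.37]
t 22.32 ang 98.88 tilt [ 0.012 -0.048] bladebottom track xyz mm [81.9 -0.9 16.6] F track [-3.74  0.71  0.47]
t 22.57 ang 98.89 tilt [ 0.012 -0.047] bladebottom track xyz mm [81.8 -1.  16.5] F track [-3.34 -0.29 -1.  ]
t 22.82 ang 98.92 tilt [ 0.012 -0.046] bladebottom track xyz mm [81.6 -1.  16.5] F track [-2.86 -0.59 -0.42]
```

```bash
cd .;
python3 -m pendant '[[0,-0.0005,0,0],[0,-0.0005,0,0],[0,-0.0005,0,0]]' >/dev/null; python3 s.py
python3 -m pendant '[[0,-0.0005,0,0],[0,-0.0005,0,0],[0,-0.0005,0,0]]' >/dev/null; python3 s.py
python3 -m pendant '[[0,-0.0006,0,0],[0,-0.0006,0,0],[0,-0.0006,0,0],[0,-0.0006,0,0]]' >/dev/null; python3 s.py
```

```text
t 23.2 ang 98.95 tilt [ 0.012 -0.045] bladebottom track xyz mm [81.2 -1.  16.5] F track [-1.95 -0.12 -1.14]
t 23.57 ang 98.98 tilt [ 0.012 -0.044] bladebottom track xyz mm [80.9 -1.  16.5] F track [-0.56 -0.88 -0.87]
t 24.07 ang 99.02 tilt [ 0.012 -0.042] bladebottom track xyz mm [80.  -0.9 16.6] F track [-0.29  0.61 -0.6 ]
```

```bash
cd .;
python3 -m pendant '[[0,-0.0008,0,0],[0,-0.001,0,0],[0,-0.001,0,0],[0,-0.001,0,0],[0,-0.001,0,0],[0,-0.001,0,0],[0,-0.001,0,0],[0,-0.001,0,0]]' >/dev/null; python3 s.py
python3 -m pendant '[[0,-0.001,0,0],[0,-0.001,0,0],[0,-0.001,0,0],[0,-0.001,0,0],[0,-0.001,0,0],[0,-0.001,0,0],[0,-0.001,0,0],[0,-0.001,0,0]]' >/dev/null; python3 s.py
python3 -m pendant '[[0,-0.001,0,0],[0,-0.0015,0,0],[0,-0.002,0,0],[0,-0.003,0,0],[0,-0.004,0,0],[0,-0.005,0,0],[0,-0.006,0,0],[0,-0.006,0,0]]' >/dev/null; python3 s.py '[30,0,90]'
python3 -c "
from h import *
c=snap('scene','s6');cv2.imwrite('pics/z6.png',cv2.resize(c['img'][110:230,270:420],(500,400))[:,:,::-1])"
```

```text
t 25.07 ang 99.03 tilt [ 0.012 -0.042] bladebottom track xyz mm [72.1 -0.8 17. ] F track [ 0.26 -0.38 -1.47]
t 26.07 ang 99.02 tilt [ 0.012 -0.042] bladebottom track xyz mm [63.5 -0.7 17.3] F track [ 0.02 -0.15 -0.65]
t 27.07 ang 99.03 tilt [ 0.012 -0.042] bladebottom track xyz mm [33.  -0.3 18.6] F track [-0.55  0.72 -0.46]
to go tool [-0.0001 -0.0061 -0.0712]
```

View pics/z6.png

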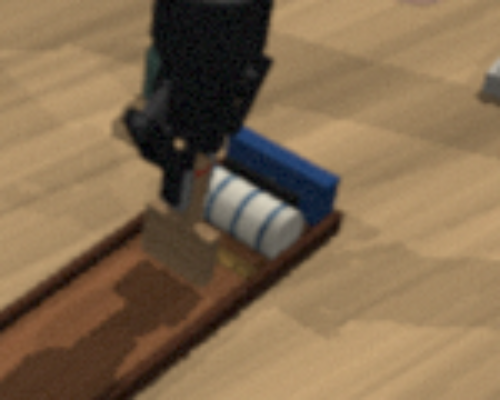

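The roller stays in the bay after the release. Lifting and carrying the paddle back, and measuring the empty stand from the earlier wrist picture w2.

```bash
cd .;
python3 -m pendant '[[0,0,-0.015,0],[0,0,-0.02,0],[0,0,-0.025,0],[0,0,-0.012,0],[0,-0.02,0,0],[0,-0.05,0,0],[0,-0.05,0,0],[0,-0.05,0,0]]' >/dev/null; python3 s.py
python3 -m pendant '[[0.01,-0.05,0,9],[0.02,-0.04,0,9],[0.02,-0.03,0,9],[0.02,-0.02,0,8],[0,0,0,0]]'; python3 s.py
python3 - <<'E'
from h import *
w=np.load('pics/w2.npz'); hsv=cv2.cvtColor(w['img'],cv2.COLOR_RGB2HSV)
sub=hsv[100:235,120:250]
for vmin in (150,170,190,205):
    m=cv2.inRange(sub,(0,140,vmin),(14,255,255)); n,l,st,ce=cv2.connectedComponentsWithStats(m); k=1+st[1:,4].argmax()
    cs,_=cv2.findContours((l==k).astype(np.uint8),cv2.RETR_EXTERNAL,cv2.CHAIN_APPROX_NONE)
    P=cs[0].reshape(-1,2)+[120,100]
    Q=np.array([ray(w,u,v,.032)[:2] for u,v in P]); r=cv2.minAreaRect((Q*1e3).astype(np.float32)); print(vmin,st[k,4],r)
E
```

```text
t 28.12 ang 99.46 tilt [ 0.011 -0.041] bladebottom track xyz mm [-137.7    2.3  101.5] F track [ 0.12  0.   -0.76]
t: 28.75
eef_pos: [0.5004, -0.253, 0.1636]
orientation: [0.239, 0.971, -0.022, 0.007]
ft_force: [0.3, -0.2, -0.4]
grip_width: 0.181
t 28.75 ang 62.32 tilt [ 0.003 -0.047] bladebottom track xyz mm [-271.8  107.7  102.4] F track [-0.25 -0.23 -0.45]
150 1960 ((472.3271789550781, -299.77484130859375), (34.14841079711914, 79.98448944091797), 63.61943817138672)
170 1876 ((472.28570556640625, -299.79534912109375), (33.99289321899414, 79.58222198486328), 63.60366439819336)
190 1777 ((472.3687438964844, -299.8099670410156), (33.575443267822266, 79.44956970214844), 63.52598571777344)
205 295 ((485.66259765625, -321.42779541015625), (6.863495349884033, 35.963748931884766), 64.72338104248047)
```

The empty stand's rim fits 34.0×79.6 mm, so its centre is (0.4723, −0.2998) at 63.6°. Approaching a hover above it.

```bash
cat > p.py <<'E'
from h import *
import sys
from scipy.spatial.transform import Rotation as R
s=bot.observe();M=R.from_quat(s['orientation']).as_matrix();p=np.array(s['eef_pos']);b=p+.0612*M[:,2]
T=np.array([.4724,-.2995,float(sys.argv[1])])
print('t',round(s['t'],2),'ang',np.degrees(np.arctan2(M[1,1],M[0,1])).round(2),'tilt',M[:2,2].round(3),'blade',b.round(4),'to go',(M.T@(T-b)).round(4),'F',np.round(s['ft_force'],1))
E
python3 p.py .045
```

```text
t 28.75 ang 62.32 tilt [ 0.003 -0.047] blade [ 0.5006 -0.2559  0.1024] to go [ 0.0061 -0.0494  0.0593] F [ 0.3 -0.2 -0.4]
```

```bash
python3 -m pendant '[[0.003,-0.025,0,-0.7],[0.003,-0.024,0,-0.6],[0,0,0.02,0],[0,0,0.02,0],[0,0,0.012,0],[0,0,0,0]]' >/dev/null; python3 p.py .045
python3 -c "
from h import *
c=snap('wrist','w7')"
```

```text
t 29.5 ang 64.13 tilt [ 0.003 -0.047] blade [ 0.4733 -0.3025  0.0487] to go [0.0022 0.0025 0.0035] F [-0.4 -0.6 -0.6]
```

```bash
python3 -m pendant '[[0.002,0.0025,0,0.5],[0,0,0.003,0],[0,0,0,0]]' >/dev/null; python3 p.py .045
python3 - <<'E'
from h import *
c=snap('wrist','w8');s=bot.observe()
e=proj(c,np.array([.4723,-.2998,.032])).astype(int);print(e)
x0=max(0,min(560-140,e[0]-70));y0=max(0,min(420-150,e[1]-75))
cv2.imwrite('pics/z8.png',cv2.resize(c['img'][y0:y0+150,x0:x0+140],(560,600))[:,:,::-1])
E
```

```text
t 29.93 ang 63.67 tilt [ 0.007 -0.048] blade [ 0.4744 -0.2997  0.0474] to go [ 0.0019 -0.0006  0.0024] F [ 1.1  0.1 -0.6]
[281 226]
```

View pics/z8.png

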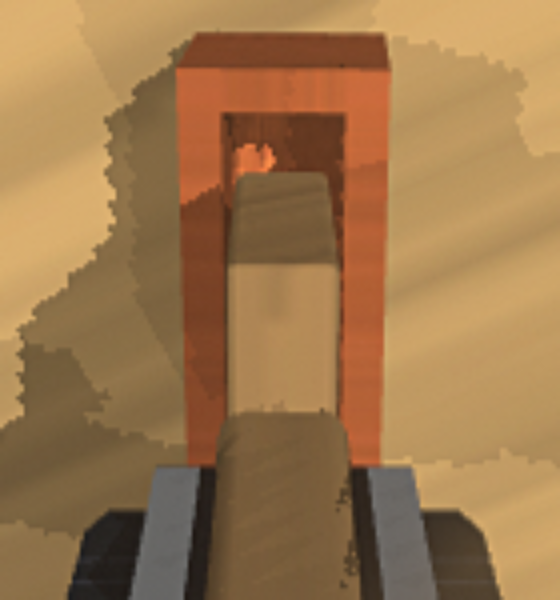

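The blade's lower edge is centred over the pocket (z8: blade columns 232–330, pocket 222–346). Lowering in stages.

```bash
python3 -m pendant '[[0.0018,-0.0008,0.005,0],[0,0,0.006,0],[0,0,0.005,0]]' >/dev/null; python3 p.py .008
python3 -m pendant '[[0,0.0005,0.005,0],[0,0.0003,0.004,0],[0,0,0.003,0]]' >/dev/null; python3 p.py .008
```

```text
t 30.35 ang 63.67 tilt [ 0.008 -0.049] blade [ 0.4729 -0.3007  0.031 ] to go [0.0016 0.0018 0.0229] F [-0.3 -0.1 -1.1]
t 30.73 ang 63.66 tilt [ 0.007 -0.048] blade [ 0.473  -0.3004  0.0176] to go [0.0012 0.0009 0.0095] F [-0.4 -0.2 -1.4]
```

```bash
python3 -m pendant '[[0.0008,0.0008,0.004,0],[0,0.0002,0.003,0],[0,0,0.001,0]]' >/dev/null; python3 p.py .008
python3 -m pendant '[[0,0,0.001,0],[0,0,0.001,0]]' >/dev/null; python3 p.py .008
```

```text
t 31.1 ang 63.67 tilt [ 0.007 -0.048] blade [ 0.4728 -0.2994  0.0088] to go [ 0.0003 -0.0002  0.0008] F [ 0.8  0.4 -0.1]
t 31.35 ang 63.66 tilt [ 0.007 -0.049] blade [ 0.4732 -0.2997  0.0074] to go [ 0.0008 -0.0001 -0.0006] F [-1.4  1.4 10.4]
```

Floor contact felt (10 N upward) at the original height. Releasing.

```bash
python3 -m pendant '[[0,0,-0.0005,0],[0,0,0,0],[0,0,0,0],[0,0,0,0]]' 0.5 20; python3 p.py .008
python3 -m pendant '[[0,0,-0.008,0],[0,0,-0.015,0],[0,0,-0.02,0],[0,0,-0.03,0],[0,0,-0.03,0],[0,0,0,0]]'
python3 -m pendant '[[0.05,0,-0.01,0],[0.05,0,-0.01,0],[0,0,0,0]]'
python3 - <<'E'
from h import *
a=snap('wrist','w9');c=snap('scene','s9');t=snap('top','t9')
im=np.hstack([cv2.resize(a['img'],(400,300)),cv2.resize(t['img'][150:330,130:430],(400,300))])
im=np.vstack([im,np.hstack([cv2.resize(c['img'][100:250,270:420],(400,300)),cv2.resize(c['img'][170:290,80:240],(400,300))])])
cv2.imwrite('pics/z9.png',im[:,:,::-1])
E
```

```text
t: 31.85
eef_pos: [0.473, -0.297, 0.0693]
orientation: [0.227, 0.973, -0.023, 0.01]
ft_force: [0.7, 0.3, -0.4]
grip_width: 0.5
t 31.85 ang 63.66 tilt [ 0.008 -0.049] blade [ 0.4736 -0.3     0.0082] to go [ 0.0013 -0.      0.0002] F [ 0.7  0.3 -0.4]
t: 32.6
eef_pos: [0.4727, -0.292, 0.1799]
orientation: [0.228, 0.973, -0.023, 0.011]
ft_force: [-0.2, -0.3, -0.6]
grip_width: 0.503
t: 32.98
eef_pos: [0.3796, -0.2449, 0.1967]
orientation: [0.227, 0.973, -0.023, 0.011]
ft_force: [1.0, 0.2, -1.1]
grip_width: 0.5
```

View pics/z9.png

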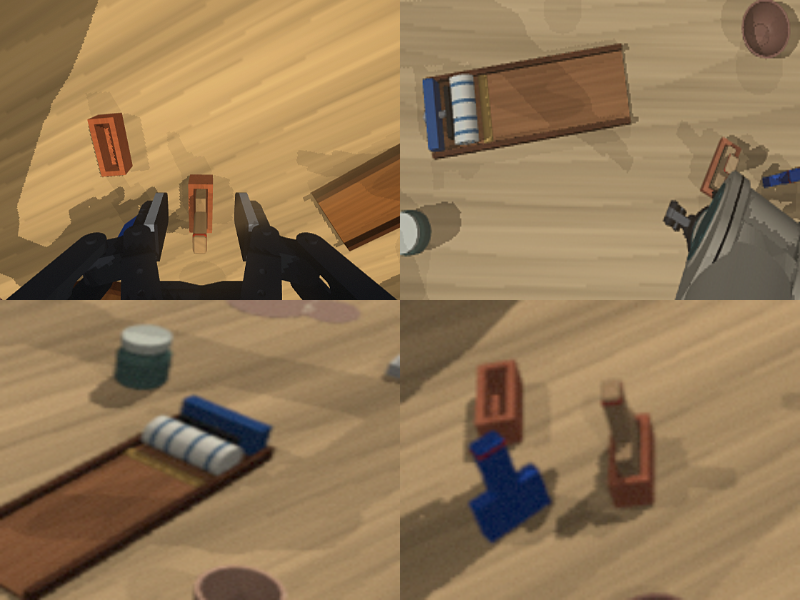

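The roller lies between the ridge and the pad, the paddle stands upright in the leftmost stand, and the arm is clear. Handing in.

```bash
python3 -c "
from bench import bot
print(bot.finish_job()); print(bot.observe()['t'])"
```

```text
the job is handed in; nothing more can be done
None
the job is handed in; nothing more can be done
```

The job is done and handed in at about 33 s of the 69 s allowed. I used the beech paddle to roll the porcelain roller along the track, over the ridge and into the bay. I pressed it on the pad, eased off slowly, and put the paddle back in the leftmost stand.

**Forces:**
- Crossing the ridge, the highest push I read was 3.9 N.
- I felt the pad with the blade's centre at about track x = +81 mm.
- I pressed for about 2.3 s. The readings ran from 4.5 to 6.5 N with about ±0.5 N of noise, including a dip to 4.5 N partway. The last full second averaged 5.9 N.
- Forces were read only between moves, so brief peaks inside a move were not seen. No pushing reading passed 6.5 N.

**Last pictures:** the roller lies square in the bay between the ridge and the pad, and the paddle stands upright in its stand. The gripper was open and clear of everything. The jar and bowl look untouched. The cup was only partly in view, and I did not measure any of the three again.

**Small disagreements:**
- The tool picked up a lean of about 2.8° while pressing, and it was still there when I set the paddle down. The blade met the stand's floor with about 10 N upward, and the paddle stood upright once released.
- The two stand measurements differed by about 1 mm, within the play in the pocket.

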